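Shut the glaze case and present its opened padlock

TASK

Lock-up time in the pottery: first press the open lid of the grey glaze case down until its catch clicks and holds it fully shut. Then turn the dial of the padlock lying in the wooden rest, click by click, until the pointed end of its grip points at the small pin beside the shackle, and pull the shackle open to its stop. Finally lift the opened padlock out by its shackle, hold it still over the staple on the front of the case, a few centimetres or more clear above the lid and touching nothing else, and finish while still holding it there; leave the other pottery things where they are.

Things in the scene. Friction and masses are not known exactly. Their poses are not given: they have to be found in the camera images.
- case: Grey steel case fixed to the bench, 170 (x) x 180 (y) x 80 mm high, walls 4 mm. Origin: centre of its underside. Its front (-x side) roughly faces the robot and carries the staple; the lid is hinged along the top edge of its back (+x) side. Lid shut, the lid's top is 86 mm and the press plate's top 90 mm above the bench.
- lid (a joint): Lid angle in rad: 0 fully shut, grows as it opens (up to 1.3, the free edge rising and swinging back to +x of the case). Stays where it is left (stiff hinge). A sprung catch under the front edge is met at about 0.06 rad; about 8 N at the press plate pushes past it, then the lid snaps to 0 and is held.
- lid_press (a point): Middle of the top face of the steel press plate (30 x 60 mm, along the lid's free edge), 150 mm from the hinge line in the lid's plane and 10 mm above it; the place to press. Its axes are the lid's: z out of the lid's top face.
- lid_hinge (a point): Point on the lid's hinge line, midway along it: case frame (85, 0, 80) mm. The lid turns about the case's y axis.
- staple (a point): Middle of the small steel loop on the front of the case, outside: case frame (-100, 0, 50) mm. The loop, of 6 mm bar, stands 18 mm out from the front wall.
- rest: Wooden block fixed to the bench, 86 x 100 x 30 mm high, with a 7 mm high rim around a 70 mm square pocket on top in which the padlock lies. Origin: centre of its underside; x as the padlock's. The rim keeps the padlock from sliding or turning while its dial is turned and its shackle is pulled.
- padlock: Loose brass padlock, 0.4 kg or so, lying on its back, dial upward. Body 66 x 66 x 28 mm thick; origin: centre of its underside, which lies 30 mm above the bench; x points to the shackle side, away from the robot, z to the dial face. A 6 mm wide pin on the face, 28 mm from the centre towards +x, marks the opening position.
- lock_mid (a point): Centre of the padlock's body (14 mm from either face).
- dial (a joint): Dial angle, rad: 0 when the grip's pointed end points at the pin (padlock +x), positive counter-clockwise from above; range -0.9 to 2.9. Starts two to four clicks positive: turn clockwise. Notches every 0.524 rad (30 degrees), one of them at 0; let go, it settles in the nearest. Turning takes up to about 0.1 Nm. The shackle comes out only within about 0.14 rad of 0.
- dial_grip (a point): On the centre line of the dial's upright bar grip, 3 mm from the dial's axis on the blunt side, 26 mm above the padlock's face (84 mm above the bench). The bar is 11 mm thick (its y), 37 mm long (its x, +x end pointed, a white line on top there) and runs from 4 to 34 mm above the face, on a 45 mm wide disc. Turns with the dial. The dial's axis is the padlock's z axis.
- shackle (a joint): How far the shackle is pulled out, m: 0 shut, 0.022 at its stop. Slides along the padlock's x, outward, with about 6 N of friction (more than the padlock's weight), and stays where it is left; blocked unless the dial is at 0.
- shackle_bar (a point): Middle of the shackle's cross bar: padlock frame (85, 0, 14) mm when shut, 44 mm above the bench, beyond the rest. A U of 9 mm round steel; cross bar along padlock y, 30 mm straight; 37 mm clear between the legs; bar centre 52 mm from the brass body (74 when open). The bar may turn between the fingers, so that the padlock hangs (far end up to 141 mm below the bar).
- scraper: Bystander: spatula-like scraper lying on the bench, 170 mm.
- oxide_jar: Bystander: small lidded jar, 40 mm wide, 60 mm high.
- bowl: Bystander: terracotta bowl, 100 mm wide, 50 mm high.
- mug: Bystander: unglazed mug, 76 mm wide, 85 mm high.
- vase: Bystander: unfired vase, 90 mm wide, 160 mm high.
- brush: Bystander: brush lying on the bench, 180 mm.
- wood_rib: Bystander: flat wooden rib, 100 x 50 x 8 mm.
There are look-alikes about, which are no part of the job. What is shaped like the padlock but purple, red or turquoise is not meant.

How it is judged:
On the way, in this order (a step that is already met when the one before it is completed fails the run):
1. the lid is pressed fully shut, past its catch (value of joint lid below 0.03 rad), for 0.2 s.
2. the dial is turned to the pin (value of joint lid below 0.03 rad and value of joint dial between -0.15 and 0.15 rad), for 0.2 s.
3. the shackle is pulled open (value of joint shackle above 0.018 m), for 0.2 s.
At the end, for the whole second after the job is handed in: Lid < 0.03 rad; dial within 0.2 rad of the pin; shackle out > 18 mm; padlock gripped, still (< 0.08 m/s), touching neither case nor rest, body centre and cross bar > 135 mm above the bench; cross bar or body centre within 60 mm of the staple seen from above (value of joint lid below 0.03 rad and value of joint dial between -0.2 and 0.2 rad and value of joint shackle above 0.018 m and height (world z) of each of lock_mid, shackle_bar above 0.135 m and horizontal distance between any of shackle_bar, lock_mid and staple below 0.06 m and contact force between the fingers and padlock above 1 N and contact force between padlock and case below 0.2 N and contact force between padlock and rest below 0.2 N and linear speed of padlock below 0.08 m/s); the arm keeps its last pose, push and grip.
It fails at once if a bystander is moved by more than 40 mm (distance of any of scraper, oxide_jar, bowl, mug, vase, brush, wood_rib from where it was at the start of the episode above 0.04 m).
It also fails if it takes over 72 s, if anything falls off the work surface, if the arm or the gripper's body presses on something with over 40 N, if the wrist force passes 120 N, or if a joint passes its speed limit or range.

ROBOT

A 6-joint arm with a two-finger parallel gripper is mounted at the origin on the work surface. World frame = base frame: x ahead of the robot, y to its left, z up, the work surface at z = 0. Lengths are in m, angles in rad, forces in N, time in s.
With the tool pointing down it reaches from about 0.375 to 0.925 m from the base axis. Payload 5.7 kg.
Tool frame: the origin (TCP) lies on the mounting face of the last link; the fingertips stand 173 mm ahead of it and the grasp point (between the pads) lies 155 mm ahead of it; z points along the fingers, y is the direction in which the jaws open and shut (so a half turn about z gives the same grasp; the last joint's range is limited). The gripper opens to 85 mm and grips with 20 to 120 N. Pads are 22 mm wide; open, the fingers measure 114 mm over their backs; the gripper's body (76 mm by 85 mm) begins 54 mm behind the grasp point. The pads swing forward as they close: fully open they stand 13 mm farther back than shut.
Start: joints at [1.02, 0.359, 1.51, -0, 1.272, -0.115], TCP at [0.253, 0.544, 0.405] pointing down, gripper open.
Joint ranges: [-2.97, 2.97], [-1.01, 2.36], [0.21, 2.38], [-0.96, 4.11], [0.2, 2.71], [-2.98, 2.98]. Speed limits (rad/s): [2.39, 2.39, 3.14, 3.14, 3.14, 3.14].

INTERFACE

Orientations are given as a unit quaternion [x, y, z, w].
In Python, from station import r gives the robot as it stands. Calls block until the motion is done:
- r.move_pose(position, orientation): joint-space move of the TCP to a pose.
- r.move_l(position, rot=None, velocity=0.15, max_force=None): straight line of the TCP; rot=None keeps the orientation; velocity is the mean speed in m/s. With max_force (N) it stops when the force on the tool has changed by that much, and returns True; else False.
- r.movej(angles): joint-space move.
- r.open() and r.close_gripper(grip_force=None): open the fingers fully, or close them until they stop; grip_force is the grip in N (None keeps the last).
- r.pause(seconds).
- r.solve_ik(position, orientation): joint angles nearest the present ones, or None.
- r.state(): the state.
- r.grab_frame(name): name is "scene" or "side" or "wrist"; returns a dict with "img" (420x560x3 uint8, blue, green, red), "fx", "fy", "cx", "cy" (pixels), "rvec" (rotation vector, rad) and "tvec" (3), from world to camera coordinates, as OpenCV has them. Camera axes: x right, y down, z forward; pixel columns grow to the right and rows downward; lengths in m; the calibration is good to about 2 mm. A picture is of the moment at which its call begins. There is no depth.
A pose or a line that the arm cannot do raises r.IKError and nothing moves.
- r.close_job(): hands the job in, once; it reports no verdict.
The state is a dict: "time": time; "q": joint angles; "joint_velocities": joint speeds; "joint_torque": joint torques, N m; "position": TCP position; "ee_rot": TCP orientation; "force": force on the tool from outside, world axes, zero at the start; "wrist_torque": the same for the moment, N m; "grip_width": finger opening in m.
Only numpy, scipy, OpenCV 4.12 (cv2) and the standard library are available. Lean on these libraries where they do the work, as an engineer would, in place of code of your own. Each camera call takes 0.05 s, during which the arm holds its last target.

## Working session

There is one attempt and no reset: what is moved stays moved. The work goes in short steps, each a Python script; the robot and the scene stay as the last script left them, time stands still between calls to the robot, and variables do not carry over. Pictures are saved under pics/ and viewed, and the job is handed in when it is done.

```bash
ls; mkdir -p pics
python3 - <<'E'
from station import r
import cv2
for n in ["scene","side","wrist"]:
    f=r.grab_frame(n); cv2.imwrite(f"pics/a_{n}.png",f["img"])
    print(n,f["fx"],f["cx"],f["cy"],f["rvec"],f["tvec"])
print(r.state())
E
```

```text
pics
scene 387.0041471806297 273.193905253007 203.93590398346714 [ 1.71045671  2.00378588 -0.68185839] [ 0.05943343 -0.34505665  1.57248404]
side 532.6110857652076 275.8368368210671 200.15610925650284 [ 0.35980953 -2.62390871  1.48357377] [0.50905342 0.11702389 1.52494797]
wrist 351.1314818410886 273.7686383587545 210.03530322510173 [-2.4528378  -1.56112077 -0.21010664] [-0.59851604 -0.0338879   0.37768664]
{'time': 0.15, 'q': array([ 1.01991276e+00,  3.59348184e-01,  1.51119129e+00, -2.41290215e-06,
        1.27248845e+00, -1.15061696e-01]), 'joint_velocities': array([-0.00072784, -0.00115084, -0.00293027,  0.00066119, -0.00059549,
       -0.00036628]), 'joint_torque': array([-2.36433686e-05, -5.28038979e+01, -2.78922361e+01, -3.90028999e-04,
        8.46936658e-03,  5.05526629e-06]), 'position': array([0.25313434, 0.54368339, 0.40403852]), 'ee_rot': array([ 2.16190031e-01,  9.76351041e-01, -6.78597485e-04, -2.33472785e-04]), 'force': array([-0.49016522, -0.54307045,  0.28768163]), 'wrist_torque': array([ 0.03983583, -0.06212655, -0.00875066]), 'grip_width': 0.08565887223709666}
```

View pics/a_scene.png

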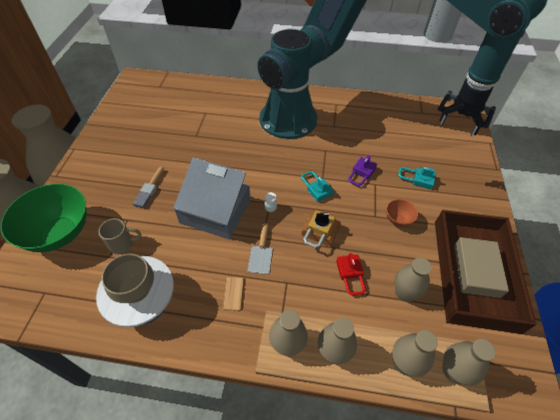

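View pics/a_side.png

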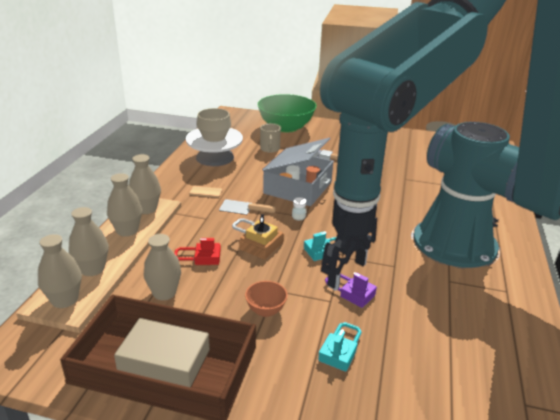

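View pics/a_wrist.png

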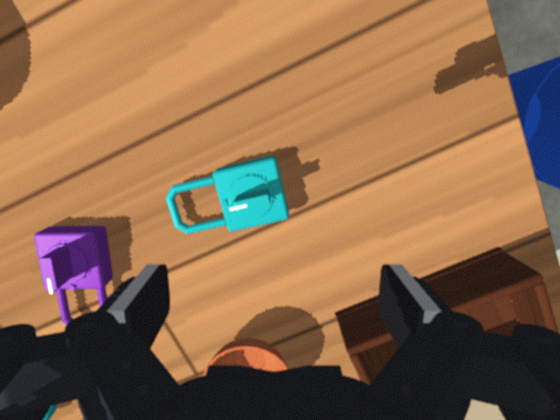

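Scene: the brass padlock in its wooden rest is at (320,227), and the grey case with its lid partly open is at (213,197). The look-alikes are turquoise at (318,186) and (420,177), purple at (364,170) and red at (352,272). Only the brass one lies in a rest, so it is the one meant. I'll confirm that with a crop.

```bash
cat > h.py <<'E'
import numpy as np, cv2, pickle
from station import r
def cam(f):
    R=cv2.Rodrigues(np.array(f["rvec"],float))[0]; t=np.array(f["tvec"],float).ravel()
    K=np.array([[f["fx"],0,f["cx"]],[0,f["fy"],f["cy"]],[0,0,1]]); return K,R,t
def plane(f,px,z):
    K,R,t=cam(f); px=np.atleast_2d(np.array(px,float))
    d=(np.linalg.inv(K)@np.c_[px,np.ones(len(px))].T).T@R; C=-R.T@t
    return C+d*((z-C[2])/d[:,2])[:,None]
def proj(f,P):
    K,R,t=cam(f); p=(K@(R@np.atleast_2d(P).T+t[:,None])).T; return p[:,:2]/p[:,2:]
def grab(n,tag):
    f=r.grab_frame(n); cv2.imwrite(f"pics/{tag}.png",f["img"]); pickle.dump(f,open(f"pics/{tag}.pkl","wb")); return f
def load(tag): return pickle.load(open(f"pics/{tag}.pkl","rb"))
def crop(f,tag,x0,y0,x1,y1,s):
    cv2.imwrite(f"pics/{tag}.png",cv2.resize(f["img"][y0:y1,x0:x1],None,fx=s,fy=s,interpolation=cv2.INTER_CUBIC))
E
python3 - <<'E'
from h import *
f=grab("scene","s0"); g=grab("side","d0")
crop(f,"s0c",165,145,365,295,4)
crop(g,"d0c",220,130,345,255,4.8)
print(plane(f,[[320,227],[213,197]],0.05))
E
```

```text
[[ 0.54279408  0.17199145  0.05      ]
 [ 0.47958989 -0.18251504  0.05      ]]
```

View pics/s0c.png

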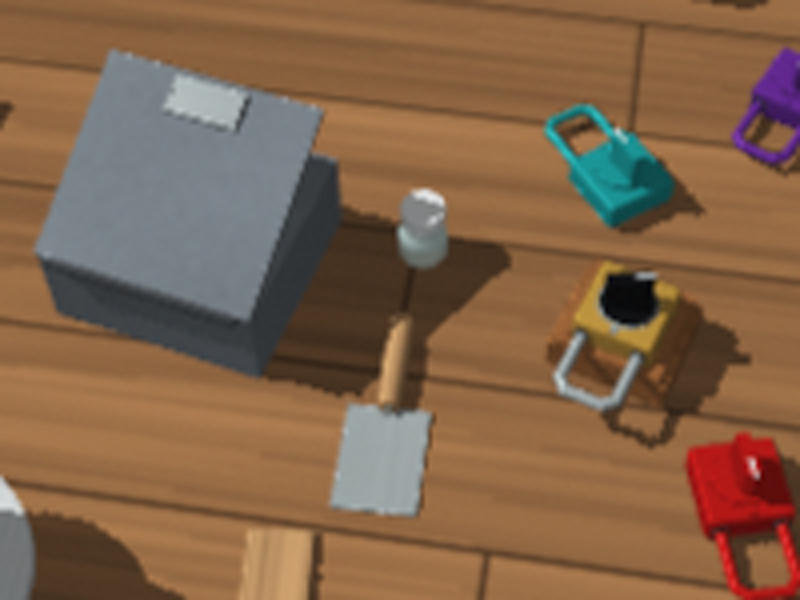

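View pics/d0c.png

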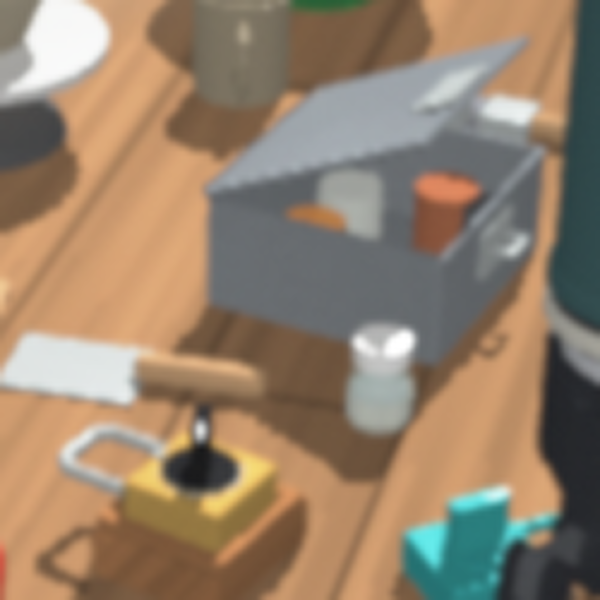

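The crop confirms it: the brass padlock lies in the wooden rest, with the shackle pointing +x and the staple on the case front. Next I'll take close wrist views over the padlock and the case.

```bash
cat >> h.py <<'E'
from scipy.spatial.transform import Rotation as Ro
def down(phi):
    y=np.array([np.cos(phi),np.sin(phi),0]);z=np.array([0,0,-1.]);x=np.cross(y,z)
    return Ro.from_matrix(np.c_[x,y,z]).as_quat()
E
python3 - <<'E'
from h import *
K,R,t=cam(load("s0")); 
f=r.grab_frame("wrist");K,R,t=cam(f); T=Ro.from_quat(r.state()["ee_rot"]).as_matrix()
C=-R.T@t; print("cam in tool",T.T@(C-r.state()["position"]), T.T@R.T)
# want view from above padlock (0.53,0.17): camera looks where?
r.move_pose([0.50,0.17,0.40],down(np.pi/2))
f=grab("wrist","w1"); print(plane(f,[[280,210]],0.05),r.state()["time"])
E
```

```text
cam in tool [ 0.06656209 -0.00086112  0.03120754] [[-1.51766810e-03 -9.64154059e-01 -2.65338739e-01]
 [ 9.99998435e-01 -1.70448290e-03  4.73803350e-04]
 [-9.09084765e-04 -2.65337605e-01  9.64155137e-01]]
[[0.52085516 0.17583683 0.05      ]] 1.9917
```

View pics/w1.png

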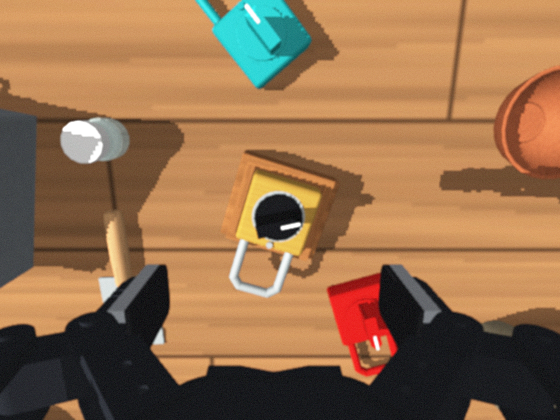

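Wrist view: brass body centred at about (280,215), pin at (269,246), shackle bar at (257,292), and the white line of the grip's pointed end at (291,227).

Run:
```python
from h import *
f=load("w1"); im=f["img"]; hsv=cv2.cvtColor(im,cv2.COLOR_BGR2HSV)
sub=hsv[160:265,225:340]
m=cv2.inRange(sub,(20,150,120),(32,255,255))
m=cv2.morphologyEx(m,cv2.MORPH_CLOSE,np.ones((3,3)))
c=max(cv2.findContours(m,cv2.RETR_EXTERNAL,cv2.CHAIN_APPROX_NONE)[0],key=cv2.contourArea)
h=cv2.convexHull(c).reshape(-1,2)+[225,160]
P=plane(f,h,0.058)[:,:2]
rc=cv2.minAreaRect((P*1000).astype(np.float32)); print(rc)
v=cv2.inRange(sub,(0,0,225),(180,40,255)); ys,xs=np.nonzero(v); 
n,l,st,ce=cv2.connectedComponentsWithStats(v)
for i in range(1,n):
    if st[i,4]>5: print(st[i],ce[i]+[225,160])
crop(f,"w1c",220,140,345,305,3.6)
```

```text
((522.7315063476562, 173.74441528320312), (64.15110778808594, 66.37822723388672), 72.56946563720703)
[43 32  5  2  6] [270.16666667 192.66666667]
[56 63 19  7 65] [290.01538462 225.84615385]
[  8  80  12  25 117] [238.67521368 252.01709402]
[43 84  3  3  6] [268.83333333 244.83333333]
[57 93  8 12 59] [285.25423729 258.66101695]
```

View pics/w1c.png

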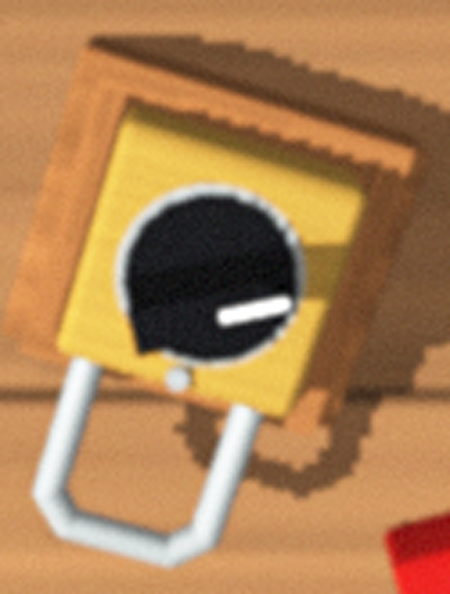

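Padlock centre is about (0.523, 0.174) with yaw about -17.4°. The dial grip reads about 102° in world, which is +120° (4 clicks). Now the case.

Run:
```python
from h import *
r.move_pose([0.43,-0.17,0.47],down(np.pi/2-0.2))
f=grab("wrist","w2"); g=grab("scene","s2"); d=grab("side","d2"); print(r.state()["time"])
crop(d,"d2c",220,110,360,230,5)
```

```text
3.475
```

View pics/w2.png

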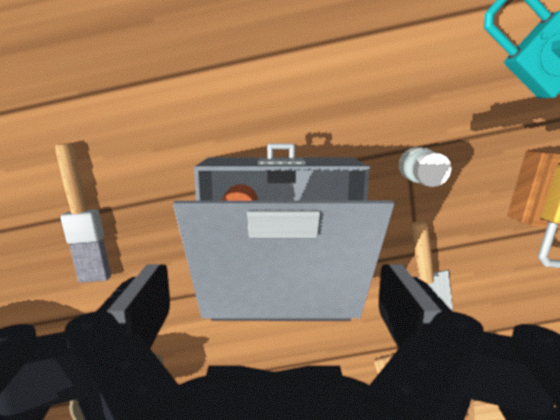

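View pics/d2c.png

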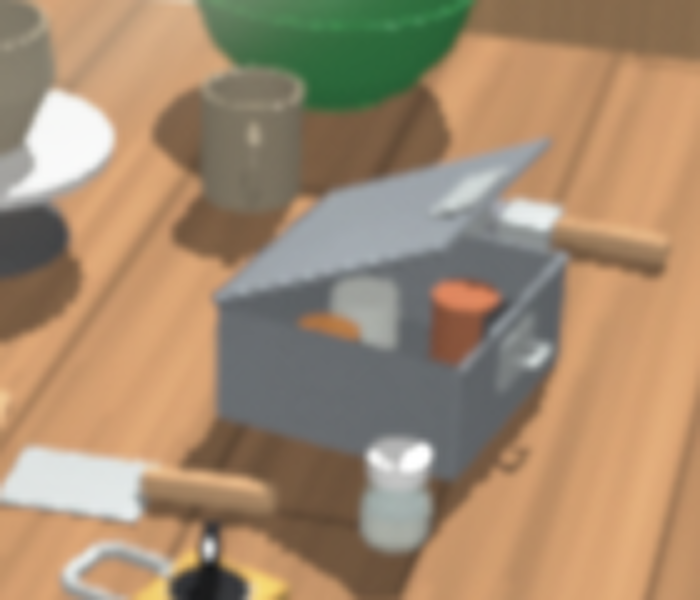

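Run:
```python
from h import *
w=load("w2"); s=load("s2"); d=load("d2")
fc=plane(w,[[196,167],[370,167]],0.08)[:,:2]; print("front",fc,np.linalg.norm(fc[1]-fc[0]))
bc=plane(w,[[202,319],[360,319]],0.084)[:,:2]; print("back",bc,np.linalg.norm(bc[1]-bc[0]))
e=fc[1]-fc[0]; yaw=np.arctan2(-e[0],e[1]); print("yaw",np.degrees(yaw))
X=np.array([np.cos(yaw),np.sin(yaw)]); c=fc.mean(0)+X*0.085; print("centre",c)
print("staple px",plane(w,[[281,150]],0.05), c-X*0.1)
# triangulate plate centre
def plate(f,x0,y0,x1,y1,tag):
    hsv=cv2.cvtColor(f["img"],cv2.COLOR_BGR2HSV)[y0:y1,x0:x1]
    m=cv2.inRange(hsv,(0,0,165),(180,60,255))
    n,l,st,ce=cv2.connectedComponentsWithStats(m); i=1+np.argmax(st[1:,4]); print(tag,st[i],ce[i]+[x0,y0]); return ce[i]+[x0,y0]
pw=plate(w,230,205,340,245,"w"); ps=plate(s,195,155,240,185,"s")
def rays(f,p):
    K,R,t=cam(f); return K@np.c_[R,t]
X4=cv2.triangulatePoints(rays(w,pw),rays(s,ps),pw.reshape(2,1),ps.reshape(2,1)); P=(X4[:3]/X4[3]).ravel(); print("plate",P)
H=np.r_[c+X*0.085,0.08]; print("hinge",H)
dx=-(P[:2]-H[:2])@X; dz=P[2]-.08; print("lat",(P[:2]-H[:2])@[-X[1],X[0]],"r",np.hypot(dx,dz),"ang",np.arctan2(dz,dx)-np.arctan2(.01,.15))
```

```text
front [[ 0.40082011 -0.2449843 ]
 [ 0.43640255 -0.07021234]] 0.17835735798052652
back [[ 0.57088493 -0.28213005]
 [ 0.60714214 -0.10477948]] 0.18101881286317828
yaw -11.507769593620383
centre [ 0.50190263 -0.17455589]
staple px [[ 0.4043232  -0.15624356  0.05      ]] [ 0.40391287 -0.15460581]
w [  16    6   94   34 2292] [289.88656195 226.27486911]
s [ 11   9  20  13 164] [215.76829268 169.73780488]
plate [ 0.45709222 -0.1636156   0.1599483 ]
hinge [ 0.58519393 -0.19151346  0.08      ]
lat 0.0017806476547066027 r 0.15354770793316871 ang 0.48107204505959894
```

Run:
```python
from h import *
yaw=np.radians(-11.5); X=np.array([np.cos(yaw),np.sin(yaw)]); H=np.array([.5852,-.1915])
q=down(np.pi/2+yaw)
def tip(a,rr=.147):
    dx=rr*np.cos(a)-.01*np.sin(a); z=.08+rr*np.sin(a)+.01*np.cos(a)
    return np.r_[H-X*dx, z+.173]
r.close_gripper(30)
p=tip(.5); p[2]+=.035
r.move_pose(p,q); print(r.state()["force"])
for a in [.42,.3,.18,.09]:
    t=r.move_l(tip(a),velocity=.08,max_force=30); print(a,t,r.state()["force"],r.state()["position"][2]-.173)
    if t: break
print(r.state()["time"])
grab("side","d3"); crop(load("d3"),"d3c",220,90,360,210,5)
```

```text
[-0.12107831 -0.19507892  0.32726085]
0.42 False [0.40109637 0.57975228 0.46821886] 0.14970796779976386
0.3 False [0.27373782 0.49096685 0.29053912] 0.13298841291728564
0.18 False [-0.49387322  0.26601948  0.72890466] 0.11607299035891816
0.09 False [ 0.28753619 -0.28155663 -0.11630496] 0.10314712633786888
6.5333
```

View pics/d3c.png

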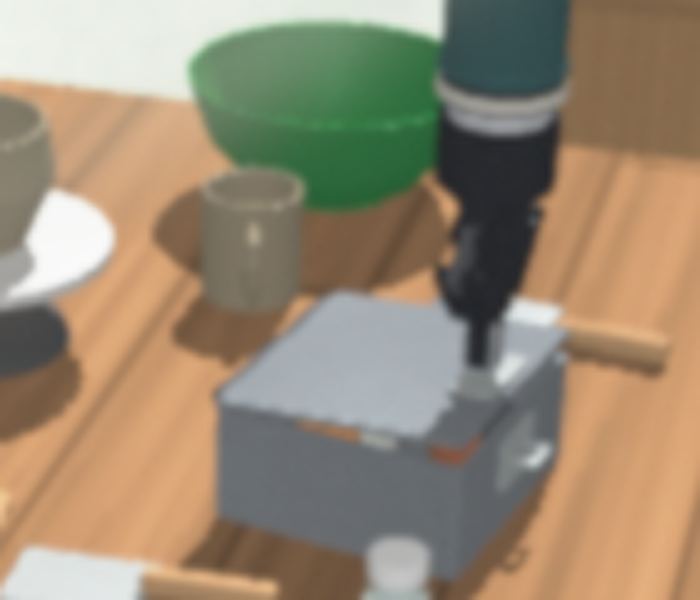

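The lid has followed down, with the fingers on the press plate. Next I press past the catch.

Run:
```python
from h import *
yaw=np.radians(-11.5); X=np.array([np.cos(yaw),np.sin(yaw)]); H=np.array([.5852,-.1915])
for z in [.094,.0865]:
    t=r.move_l(np.r_[H-X*.149,z+.173],velocity=.04,max_force=22); s=r.state(); print(z,t,s["force"],s["position"][2]-.173)
    if t: break
r.pause(.4); s=r.state(); print(s["force"],s["position"][2]-.173)
p=s["position"].copy(); p[2]+=.1
r.move_l(p,velocity=.2); r.pause(.3);print(r.state()["time"],r.state()["force"])
g=grab("side","d4"); crop(g,"d4c",220,90,360,210,5)
```

```text
0.094 False [-0.73141499 -0.03708864 -0.14088687] 0.0937318903016689
0.0865 True [-3.11570594  2.36049777 15.00075727] 0.0901692661095353
[-3.05178052  2.00655229 15.93614065] 0.09014682508998167
8.55 [ 0.94292791  0.64718422 -0.0722044 ]
```

View pics/d4c.png

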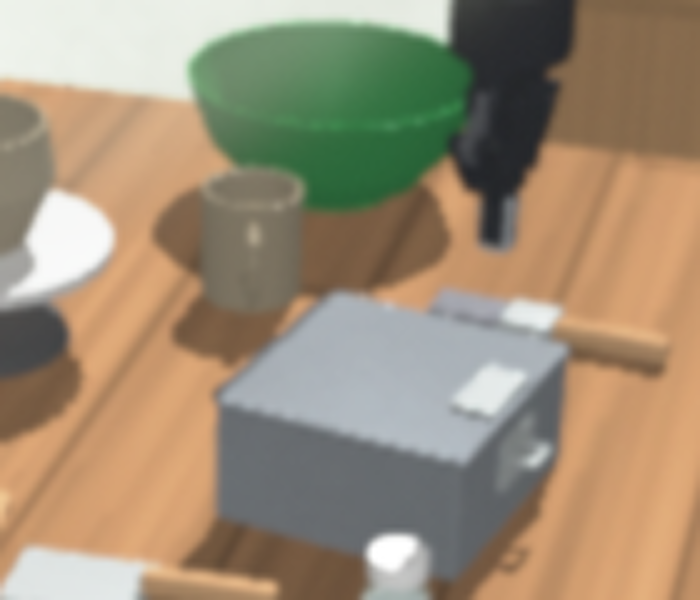

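The lid is shut: the tip stopped at plate height 90 mm against 15 N, and the picture shows no gap. Next I cross-check the dial axis and the bar direction, then take the dial.

Run:
```python
from h import *
f=load("w1")
print("disc",plane(f,[[278.3,216.4]],0.061))
a=plane(f,[[220+220/3.6,140+318/3.6],[220+290/3.6,140+303/3.6]],0.092); print("line",a,np.degrees(np.arctan2(*(a[1]-a[0])[[1,0]])))
print("pin",plane(f,[[269,245]],0.060)); print("bar",plane(f,[[220+115/3.6,140+542/3.6]],0.046))
yaw=np.radians(-17.4);X=np.array([np.cos(yaw),np.sin(yaw)]);c=np.array([.5227,.1737])
print("exp pin",c+.028*X,"bar",c+.085*X)
```

```text
disc [[0.52389034 0.17409169 0.061     ]]
line [[0.52506417 0.17600434 0.092     ]
 [0.52146034 0.19207744 0.092     ]] 102.63757241406356
pin [[0.55215422 0.16544291 0.06      ]]
bar [[0.60701205 0.14764839 0.046     ]]
exp pin [0.54941873 0.16532686] bar [0.60381043 0.14828153]
```

Run:
```python
from h import *
c=np.array([.5245,.174])
def pose(ang,z):
    d=np.array([np.cos(ang),np.sin(ang)]); return np.r_[c-.003*d,z+.155],down(ang-np.pi/2)
yaw=np.radians(-17.4)
r.open()
p,q=pose(yaw+np.radians(120),.17); r.move_pose(p,q); print(r.state()["q"])
p,q=pose(yaw+np.radians(120),.084); t=r.move_l(p,velocity=.1,max_force=12); print(t,r.state()["force"])
r.close_gripper(25); print(r.state()["grip_width"],r.state()["force"],r.state()["time"])
g=grab("wrist","w5")
```

```text
[ 1.89137952e-01  3.77061814e-01  1.70599644e+00 -2.83295713e-04
  1.05848249e+00 -3.08614939e-02]
False [0.23624497 0.2323478  0.44415123]
0.010266730416892939 [ 0.26314756 -0.77995867  2.19842601] 12.675
```

View pics/w5.png

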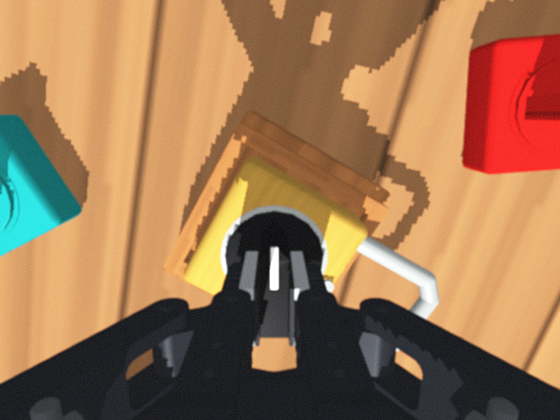

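The bar is held between the pads with its white line at (275,268), opening 10.3 mm. Turning clockwise in 30° steps.

Run:
```python
from h import *
c=np.array([.5245,.174]); yaw=np.radians(-17.4)
def pose(ang,z):
    d=np.array([np.cos(ang),np.sin(ang)]); return np.r_[c-.003*d,z+.155],down(ang-np.pi/2)
for a in [105,90,75,60,45,30,15,0]:
    p,q=pose(yaw+np.radians(a),.084); r.move_l(p,q,velocity=.02); s=r.state()
    if a%30==0: print(a,s["time"],s["force"],s["wrist_torque"],s["grip_width"])
r.pause(.3)
p,q=pose(yaw+np.radians(-2),.084); r.move_l(p,q,velocity=.02); r.pause(.3)
r.open(); p,q=pose(yaw,.18); r.move_l(p,q,velocity=.15); 
print(r.state()["q"])
r.move_pose([.44,.20,.36],down(yaw+np.pi/2-np.pi)); g=grab("wrist","w6"); print(r.state()["time"],r.state()["q"])
```

```text
90 13.5417 [-1.78468116 -0.39065027  4.81403812] [0.07084175 0.17018909 0.00869936] 0.01025942607765997
60 14.3583 [-1.99480411  1.71388672  6.00020773] [ 0.18405837  0.31040777 -0.05705526] 0.01027891561118607
30 15.175 [-1.6451113   1.85823063  5.73699074] [ 0.38545906  0.31494298 -0.04919791] 0.010448952249296466
0 15.9917 [-2.15240221  2.71361578  6.55475563] [ 0.53688136  0.3196975  -0.10238922] 0.010198876507346012
[ 1.97921724e-01  3.62752985e-01  1.70140667e+00 -1.05122640e-05
  1.07852258e+00  2.07250946e+00]
18.85 [ 2.83903650e-01  2.42477932e-01  1.81190223e+00 -2.73015609e-04
  1.08750566e+00  2.15793668e+00]
```

View pics/w6.png

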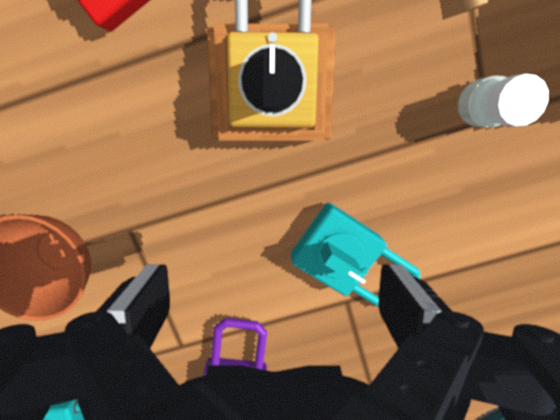

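The dial is at the pin: white line at x=272, rows 42–72, with the pin at (272,37). For the pull I put one finger through the U, with the gripper offset outward so the open fingers clear the brass body. Closing then draws the shackle out.

Run:
```python
from h import *
yaw=np.radians(-17.4);X=np.array([np.cos(yaw),np.sin(yaw)]);b=np.array([.6063,.148]); e=.018
q=down(yaw)
p=np.r_[b+X*e,.042+.155]
r.move_pose(p+[0,0,.10],q); print(r.state()["q"])
g=grab("wrist","w7")
t=r.move_l(p+[0,0,.0],velocity=.1,max_force=8); s=r.state(); print(t,s["force"],s["position"],s["time"])
d=grab("side","d7"); crop(d,"d7c",190,150,330,270,5); grab("wrist","w7b")
```

```text
[1.16666628e-01 5.20656583e-01 1.53279758e+00 9.29617674e-05
 1.08869765e+00 4.21487318e-01]
False [ 0.44853012 -0.37569343  0.2387897 ] [0.62389846 0.1426816  0.19766716] 21.5833
```

View pics/d7c.png

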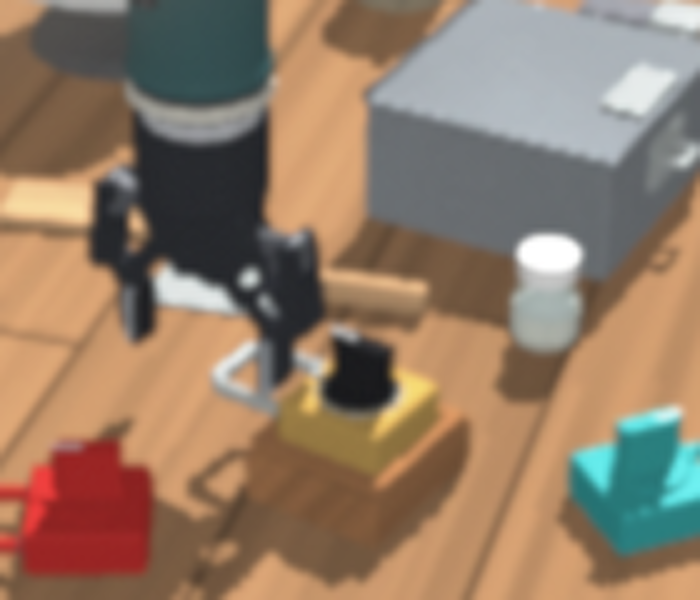

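View pics/w7b.png

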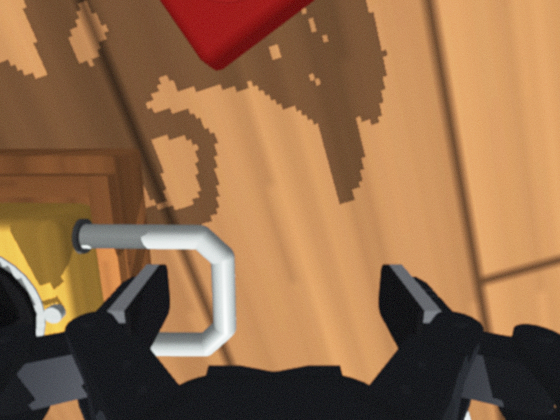

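The inner finger stands inside the U, and the bar lies between the fingers, at about (225,290) in the wrist view. Close, then pull to the stop.

Run:
```python
from h import *
yaw=np.radians(-17.4);X=np.array([np.cos(yaw),np.sin(yaw),0])
f0=r.state()["force"]
r.close_gripper(40); s=r.state(); print(s["grip_width"],s["force"])
p=s["position"].copy()
t=r.move_l(p+X*.012,velocity=.02,max_force=20); s=r.state(); print(t,s["force"],(s["position"]-p)@X,s["time"])
r.pause(.3)
grab("wrist","w8"); d=grab("side","d8"); crop(d,"d8c",190,150,330,270,5)
g=grab("scene","s8"); crop(g,"s8c",270,190,370,290,5)
```

```text
0.007063269856629319 [-4.22813489  4.20570147  1.42812145]
False [-8.15211152  6.94352264  0.58460115] 0.00831300328356157 23.025
```

View pics/d8c.png

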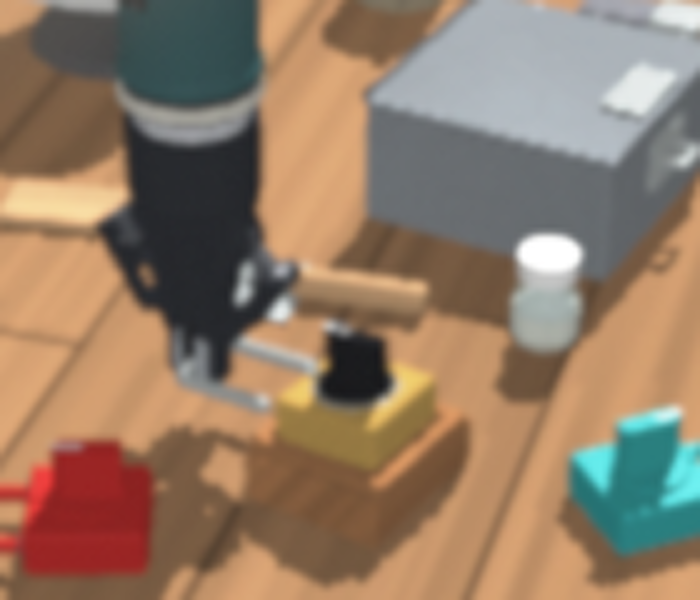

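View pics/w8.png

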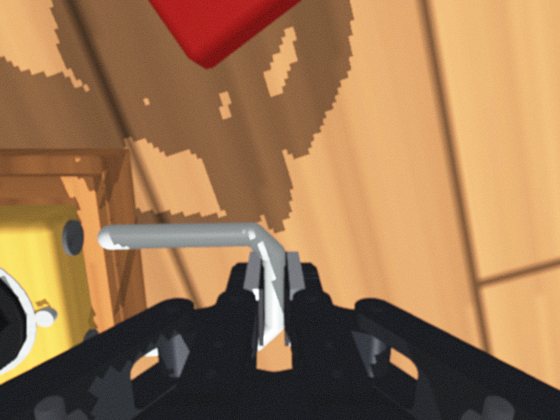

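Run:
```python
from h import *
yaw=np.radians(-17.4);X=np.array([np.cos(yaw),np.sin(yaw)]);Y=np.array([-X[1],X[0]])
c=np.array([.5245,.174])
print("grasp",(r.state()["position"][:2]-c)@X,(r.state()["position"][:2]-c)@Y, r.state()["force"])
f=load("w8")
for n,p,z in [("legend",[103,237],.044),("hole",[72,237],.044),("pin",[45,316],.06),("barcorner",[258,262],.044),("face edge top",[80,205],.058)]:
    P=plane(f,[p],z)[0,:2]-c; print(n,P@X,P@Y)
crop(f,"w8c",0,140,300,370,2.6)
```

```text
grasp 0.110132283565044 -4.224661462721325e-05 [-10.02988013   6.88526313   1.55736819]
legend 0.04704553121407377 0.022897544399995615
hole 0.035721921978848964 0.022884373488337474
pin 0.032153238937510764 0.0004443849372122262
barcorner 0.10325512513157253 0.013182073425144786
face edge top 0.04858382318597359 0.038542570573402324
```

View pics/w8c.png

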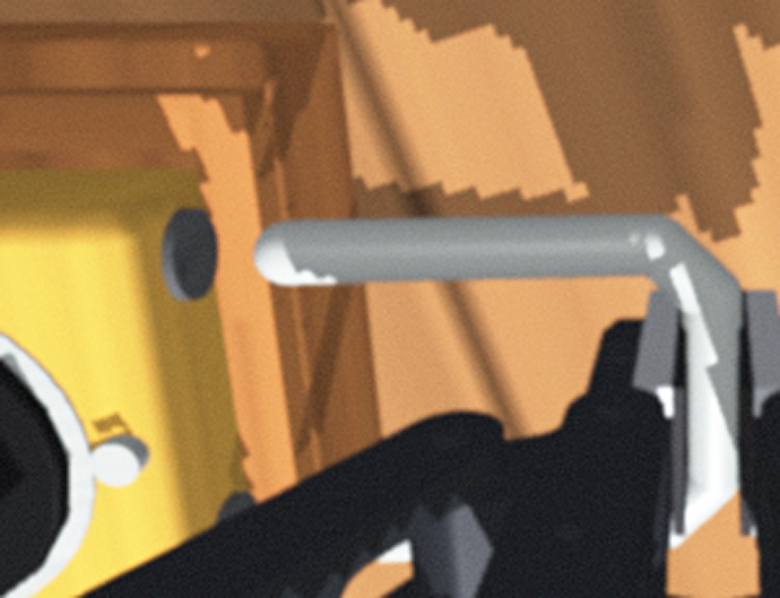

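View pics/s8c.png

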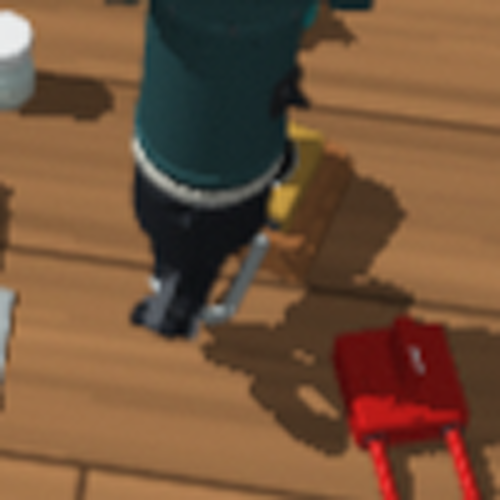

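The shackle is out: the bar is about 107 mm from the padlock centre, so about 22 mm of travel, and the force holds at about 12 N against the stop. I tighten the grip and lift along a mild arc.

Run:
```python
from h import *
yaw=np.radians(-17.4);X=np.array([np.cos(yaw),np.sin(yaw),0])
r.close_gripper(110); p=r.state()["position"].copy(); print(r.state()["grip_width"])
for z in [.03,.06,.09]:
    th=np.arcsin(z/.141); r.move_l(p-X*.6*.141*(1-np.cos(th))+[0,0,z],velocity=.06); s=r.state(); print(z,s["force"],s["wrist_torque"],s["time"])
grab("side","d9"); crop(load("d9"),"d9c",190,110,330,230,5)
```

```text
0.005131914058522125
0.03 [ 0.72604701 -0.15018064 -4.2812984 ] [-0.1116856  -0.41883496  0.07227057] 24.325
0.06 [-0.61441022  0.3367903  -4.85272624] [-0.12366922 -0.42983237 -0.02804041] 24.9833
0.09 [-0.1135674   0.03742764 -5.52167907] [-0.14566324 -0.44491336  0.03782457] 25.6667
```

View pics/d9c.png

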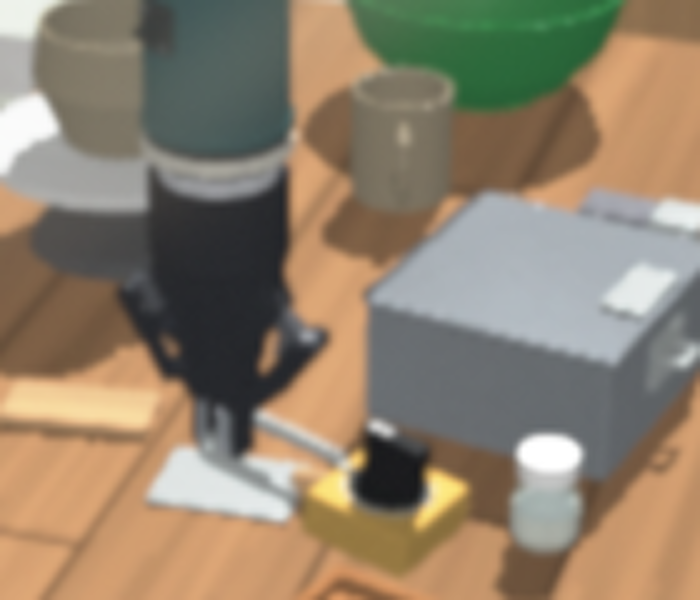

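Run:
```python
from h import *
s=r.state();p=s["position"].copy()
p[2]=.455; r.move_l(p,velocity=.1); 
g=np.array([.43,-.16,.455]); q=r.solve_ik(g,s["ee_rot"]); print(q)
r.move_l(g,velocity=.1); s=r.state(); print(s["position"],s["force"],s["wrist_torque"],s["grip_width"],s["time"])
for n in ["side","scene","wrist"]: grab(n,"e_"+n)
crop(load("e_side"),"e_sidec",240,70,400,210,5)
```

```text
[-5.06922104e-01  1.04070795e-01  1.72696793e+00 -9.71911475e-05
  1.31060013e+00 -2.03243187e-01]
[ 0.43006682 -0.15988728  0.45499396] [-0.46285804 -0.17628951 -5.06684139] [-0.09302103 -0.42014318  0.02634492] 0.0056369376159144296 31.275
```

View pics/e_sidec.png

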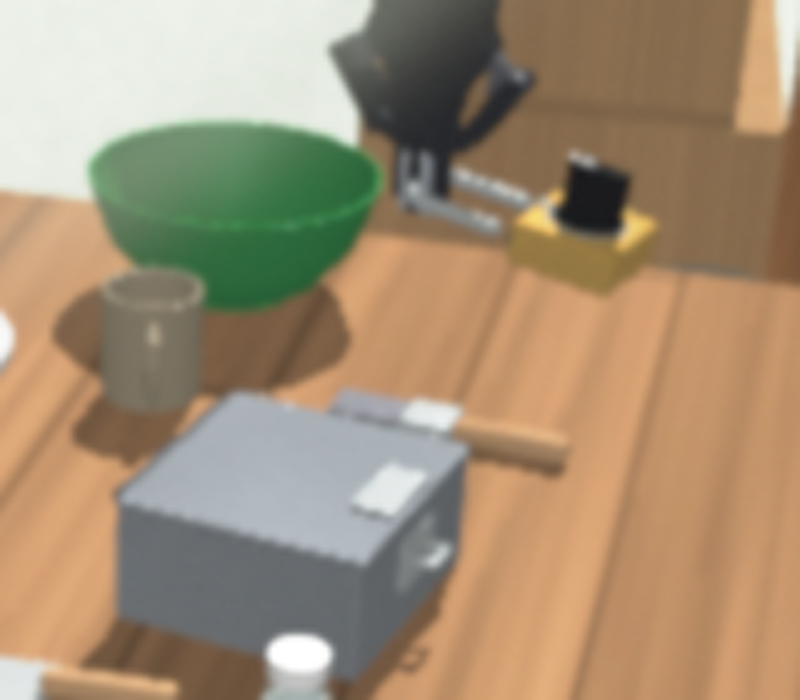

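View pics/e_scene.png

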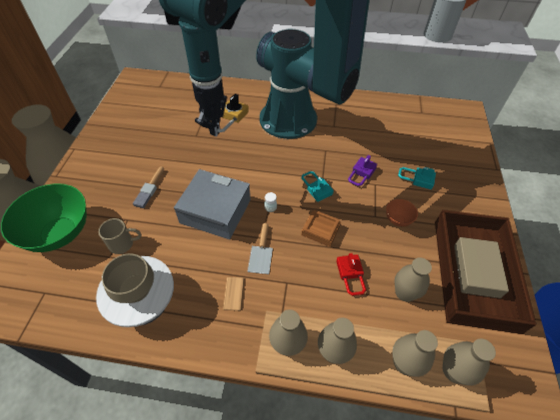

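View pics/e_wrist.png

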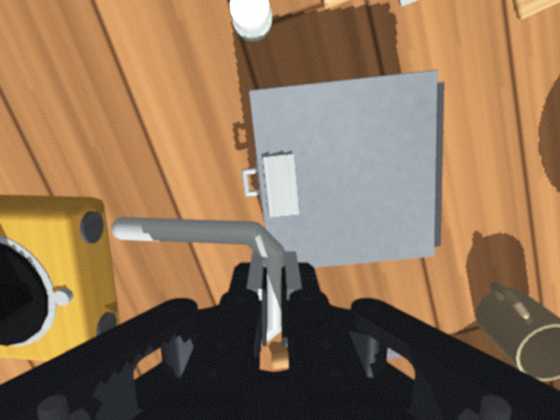

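The padlock hangs nearly level from its bar at z ≈ 0.30, about 27 mm from the staple seen from above. The lid is shut and the bystanders are in place. One stability check, then I hand in.

Run:
```python
from h import *
K=load("e_side"); r.pause(1.0); g=grab("side","e2"); s=r.state()
print("diff",np.abs(g["img"].astype(int)-K["img"]).max(), s["force"], s["grip_width"], s["time"])
p=plane(load("e_wrist"),[[249,182]],.05); print("staple again",p, np.linalg.norm(p[0,:2]-s["position"][:2]))
r.close_job()
```

```text
diff 28 [-0.45632152  0.02773665 -4.88049372] 0.005315171254942915 32.475
staple again [[ 0.40357215 -0.156501    0.05      ]] 0.026676400997203836
the job is handed in; nothing more can be done
```

I finished all the steps in order and handed the job in at about 32.5 s of the 72 s allowed. The hand-in reports no verdict, so these results rest on my own checks.

- **Lid:** I pressed it down until the fingers stopped at plate height, 90 mm, against about 15 N. The later pictures show it fully shut.
- **Dial:** I turned it four clicks clockwise, and after I let go its white line pointed at the pin. I did not measure the angle again after lifting, but nothing touched the dial.
- **Shackle:** I pulled it about 22 mm to its stop, where it held against about 12 N. The image showed the leg ends clear of their holes; I took this as how the model is drawn, since the bar distance fitted the stop.
- **Hold:** The padlock is gripped by its cross bar at about 0.30 m height, 27 mm from the staple seen from above. It stayed nearly level instead of hanging down.

In the last check the load stayed at about 4.9 N. The side picture barely changed over one second; the largest pixel difference was 28, which I read as noise and did not look into further. By eye, the bystanders and look-alikes had not moved. Two of my measurements disagreed by about 3 mm on where the padlock's centre was; I used a value in between, and it caused no trouble.

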